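Seat the forming rod in the ring stand

TASK

Take the pink-headed steel forming rod out of the wooden rack and push it down through the rings of the ring stand, past the sprung balls that drag on it, until the small orange ring at the bottom stops it. Press it home gently so that the cushioned orange ring gives by about 5 mm (at least 3 mm, and never more than 8 mm, near the end of its cushion), then let go and leave the rod standing there, without disturbing the other rods, the polish bottles or the jar.

Things in the scene. Friction and masses are not known exactly. Their poses are not given: they have to be found in the camera images.
- rod_head (a point): centre of the pink grip head (26 mm diameter, 45 mm tall) of the steel forming rod, a stiff piece 190 mm long, about 300 g, standing upright with the head up and z along it; in the rack this point is 183 mm above the table. The shaft below is 19 mm in diameter and 145 mm long, with a slightly tapered nose
- rod_tip (a point): centre of the flat lower end (15 mm wide nose) of the same rod, 167.5 mm below the head's centre
- rack: wooden block 64 x 216 x 55 mm (its x, y, z), fixed; origin at the centre of its underside. Three 22 mm holes, 40 mm deep, 70 mm apart in a row along its y, the middle one at the centre. Three rods stand in them, heads up, in any order; grip a head with the fingers closing along the rack's x
- stand: ring stand, white base, fixed, z up; origin on the table under the rings, which lie one over another on this vertical axis: steel, brass, copper (each 10 mm thick), and lowest the orange stop ring, hole 11 mm, too small for the rod. A post 18 mm square, 145 mm tall, stands 55 mm from the axis on the stand's +y side
- stop_ring (a joint): how far the orange stop ring is pushed down on its cushion, in m: 0 untouched, 0.010 bottomed. Spring of 2 N per mm, no preload: 5 mm is 10 N more than the drag of the balls. A rod left resting on it keeps it 1 mm or more down. Its untouched upper face is anywhere from 32 to 72 mm above the table, set anew each time and not measured: feel for it
- ring_top (a point): centre of the mouth (upper face) of the steel ring, the top one of the stand, hole 32 mm, on the axis, 150 mm above the table
- white_rod_head (a point): centre of the teal head of a white rod in the rack, as thick as the steel rod and 45 mm shorter, this point 138 mm above the table; leave alone
- black_rod_head (a point): centre of the grey head of a black rod in the rack, as thick as the steel rod and 45 mm shorter, this point 138 mm above the table; leave alone
- polish_a_mid (a point): middle of a dark red polish bottle, 32 mm wide, 82 mm tall; leave alone
- polish_b_mid (a point): middle of a violet polish bottle, 32 mm wide, 82 mm tall; leave alone
- jar_mid (a point): middle of a white jar, 64 mm wide, 50 mm tall; leave alone
- ring_brass (a point): centre of the upper face of the brass ring, hole 27 mm, on the axis, 125 mm above the table. At mid-thickness it holds three black sprung balls that close to 16 mm: they take about 3 to 8 N to push the rod in and through, and do not let it fall by its own weight
- ring_copper (a point): centre of the upper face of the copper ring, hole 23 mm, on the axis, 100 mm above the table, with three sprung balls like those of the brass ring; their drag adds to that of the brass ring and then stays level

How it is judged:
By the outcome, as a careful person would: the job done as asked, in the order asked, and still so for the second after the job is handed in, with the robot touching nothing.
It also fails if it takes over 64 s, if anything falls off the work surface, if the arm or the gripper's body presses on something with over 40 N, if the wrist force passes 120 N, or if a joint passes its speed limit or range.

ROBOT

A 7-joint arm with a two-finger parallel gripper is mounted at the origin on the work surface. World frame = base frame: x ahead of the robot, y to its left, z up, the work surface at z = 0. Lengths are in mm, angles in rad, forces in N, time in s.
With the tool pointing down it reaches from about 400 to 875 mm from the base axis. Payload 6.5 kg.
Tool frame: the origin (TCP) lies between the finger pads; the fingertips stand 22 mm ahead of it and the grasp point (between the pads) lies 3 mm ahead of it; y points along the fingers, z is the direction in which the jaws open and shut, and the axes are right-handed (so a half turn about y gives the same grasp; the last joint's range is limited). The gripper opens to 85 mm and grips with 20 to 120 N. Pads are 22 mm wide; open, the fingers measure 114 mm over their backs; the gripper's body (76 mm by 85 mm) begins 54 mm behind the grasp point. The pads swing forward as they close: fully open they stand 13 mm farther back than shut.
Start: joints at [1.172, 0.536, -0.004, 1.538, 0.003, 1.067, -0.071], TCP at [212.345, -614.329, 253.29] pointing down, gripper open.
Joint ranges: [-2.7, 2.7], [-0.37, 2.16], [-1.27, 1.26], [0.24, 2.4], [-1.31, 4.45], [0.19, 1.91], [-2.76, 2.76]. Speed limits (rad/s): [2.39, 2.39, 3.14, 3.14, 3.14, 3.14, 3.14].

INTERFACE

Orientations are given as a 3x3 rotation matrix whose columns are the frame's x, y, z axes.
In Python, from plant import env, camera, camera_model, job gives the robot as it stands.
- The arm moves only by the tool jog_arm, never from a script. Its argument "motion" is a list of rows, each an object with "rotation": the turn, a rotation vector about the tool's x, y, z in degrees, a list of three; "linear": the shift along the tool's x, y, z in m, a list of three; "gripper": the closure, from 0 (fully open) to 1 (shut). A call has 1 to 12 rows; each row shifts and turns the commanded pose from where the row before left it, along the tool's axes as they then stand; what a row does not reach is not made up. A row lasts 1/12 s, in which the tool goes at most 41.7 mm and 7.16 degrees, less where a joint would pass 70% of its speed; a pose out of reach is approached as far as the arm can. A call with a gripper value outside its range is refused whole. The fingers move at their own pace and stop on an object; "force" is the grip in N (left out, the last holds). Time passes only in rows, so rows that do not move let the fingers close. It gives the time, the measured TCP pose, the force and the opening at its end, in the units of the state.
- env.read_state(): the state, without advancing time (a new reading comes with each control period).
- camera(name): name is "scene" or "top"; returns the picture (420x560x3 uint8, red, green, blue); there is no depth.
- camera_model(name): a dict with "camera_matrix" (3x3 intrinsics, pixels), "extrinsics" (4x4, takes a point from world to camera coordinates). Camera axes: x right, y up, looking along -z (the intrinsics and any distortion apply to the point x, -y, -z); pixel columns grow to the right and rows downward; lengths in mm; the calibration is good to about 2 mm. A picture is of the moment at which its call begins. camera_model takes no time and is no camera call.
- job.finish_job(): hands the job in, once; it reports no verdict.
The state is a dict: "clock": time; "joint_pos": joint angles; "joint_velocities": joint speeds; "tau": joint torques, N m; "tcp_pos": TCP position; "orientation": TCP orientation; "force": force on the tool from outside, world axes, zero at the start; "torque": the same for the moment, N m; "width": finger opening in mm.
Only numpy, scipy, OpenCV 4.12 (cv2) and the standard library are available. Lean on these libraries where they do the work, as an engineer would, in place of code of your own. Each camera call takes 0.05 s, during which the arm holds its last target.

## Working session

There is one attempt and no reset: what is moved stays moved. The work goes in short steps, Python scripts to look and compute and a tool call to move; the robot and the scene stay as the last step left them, time stands still between calls to the robot, and variables do not carry over. Pictures are saved under pics/ and viewed, and the job is handed in when it is done.

Besides the shell and the picture viewer there is one more tool, called after "Request:" as name(argument=value, ...) on one line, values as JSON. jog_arm: Moves the arm, as the interface text tells. Its arguments: {"type":"object","properties":{"motion":{"type":"array","items":{"type":"object","properties":{"rotation":{"type":"array","items":{"type":"number"}},"linear":{"type":"array","items":{"type":"number"}},"gripper":{"type":"number"}}}},"force":{"type":"number"}},"required":["motion"]}

```bash
ls; mkdir -p pics; python3 - <<'E'
from plant import env,camera,camera_model,job
import cv2,numpy as np
s=env.read_state();print({k:np.round(v,3).tolist() for k,v in s.items()})
for n in("scene","top"):
    cv2.imwrite(f"pics/{n}0.png",camera(n)[:,:,::-1]);m=camera_model(n);print(m)
E
```

```text
pics
{'clock': 0.0, 'joint_pos': [1.172, 0.537, -0.004, 1.539, 0.003, 1.067, -0.071], 'joint_velocities': [-0.002, 0.001, -0.0, -0.0, -0.001, -0.0, 0.001], 'tau': [-0.001, -58.341, 1.049, -25.91, 0.012, 0.01, -0.0], 'tcp_pos': [212.115, -613.796, 252.413], 'orientation': [[-0.945, -0.001, 0.327], [-0.327, 0.002, -0.945], [0.0, -1.0, -0.002]], 'force': [0.527, 0.906, -0.238], 'torque': [-0.031, 0.035, 0.021], 'width': 85.158}
{'camera_matrix': array([[399.47885096,   0.        , 282.2524091 ],
       [  0.        , 399.47885096, 209.08322681],
       [  0.        ,   0.        ,   1.        ]]), 'extrinsics': array([[ 4.06262079e-01,  9.13756389e-01,  6.20792465e-04,
        -2.73236753e+02],
       [-6.53605162e-01,  2.90122234e-01,  6.99020301e-01,
         2.88433993e+02],
       [ 6.38554160e-01, -2.84391194e-01,  7.15101554e-01,
        -1.37887676e+03],
       [ 0.00000000e+00,  0.00000000e+00,  0.00000000e+00,
         1.00000000e+00]])}
{'camera_matrix': array([[399.18453481,   0.        , 284.19117931],
       [  0.        , 399.18453481, 205.84140519],
       [  0.        ,   0.        ,   1.        ]]), 'extrinsics': array([[-9.13794581e-03, -9.99860037e-01, -1.40144082e-02,
         5.12919319e+01],
       [ 9.95969235e-01, -1.03511924e-02,  8.90962125e-02,
        -5.85188867e+02],
       [-8.92288082e-02, -1.31437631e-02,  9.95924425e-01,
        -1.00438278e+03],
       [ 0.00000000e+00,  0.00000000e+00,  0.00000000e+00,
         1.00000000e+00]])}
```

View pics/scene0.png

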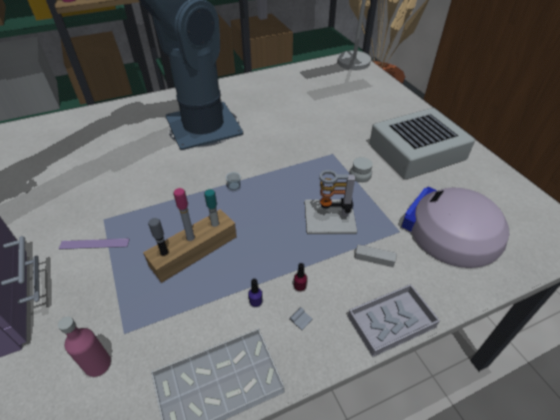

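View pics/top0.png

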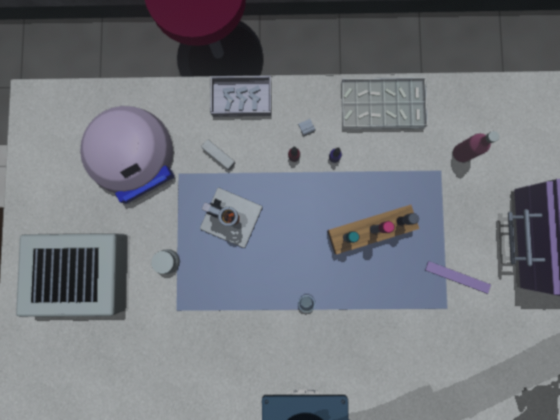

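```bash
python3 - <<'E'
import cv2,numpy as np
def crop(n,c0,c1,r0,r1,k):
    a=cv2.imread(f"pics/{n}0.png")[r0:r1,c0:c1];return cv2.resize(a,None,fx=k,fy=k,interpolation=cv2.INTER_CUBIC)
cv2.imwrite("pics/c1.png",crop("top",320,425,190,265,7))
cv2.imwrite("pics/c2.png",crop("top",190,275,180,255,8))
cv2.imwrite("pics/c3.png",crop("scene",140,240,180,280,6))
cv2.imwrite("pics/c4.png",crop("scene",295,365,160,240,7))
E
```

```text
(no output)
```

View pics/c1.png

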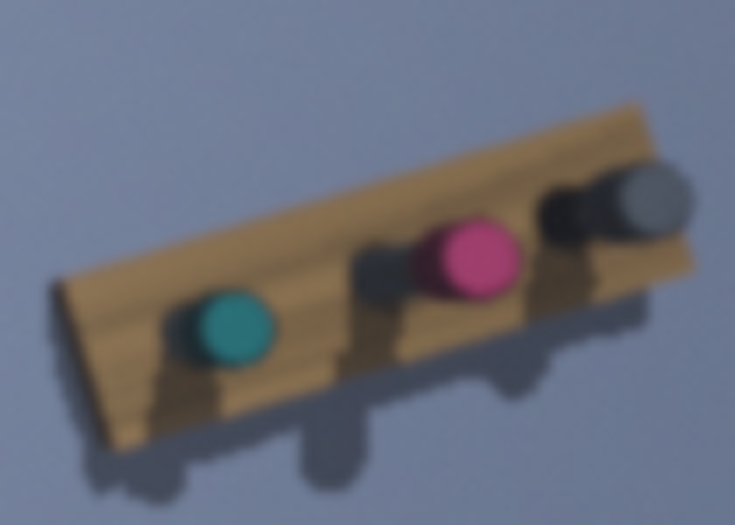

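View pics/c2.png

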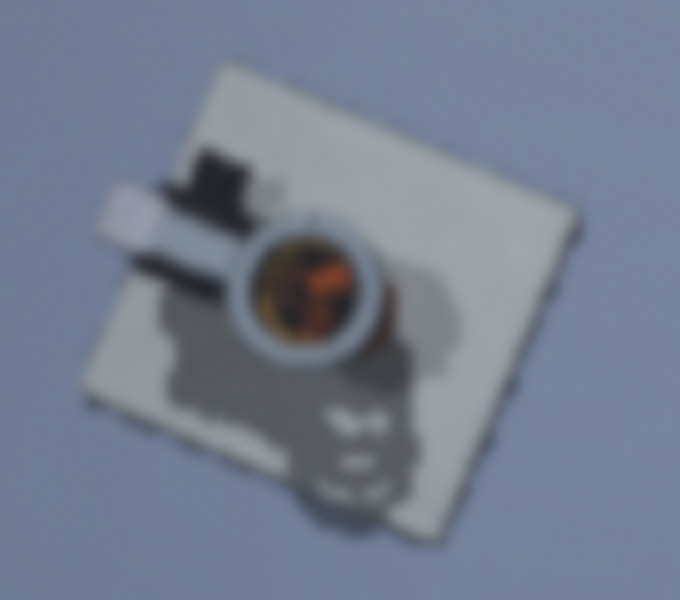

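View pics/c3.png

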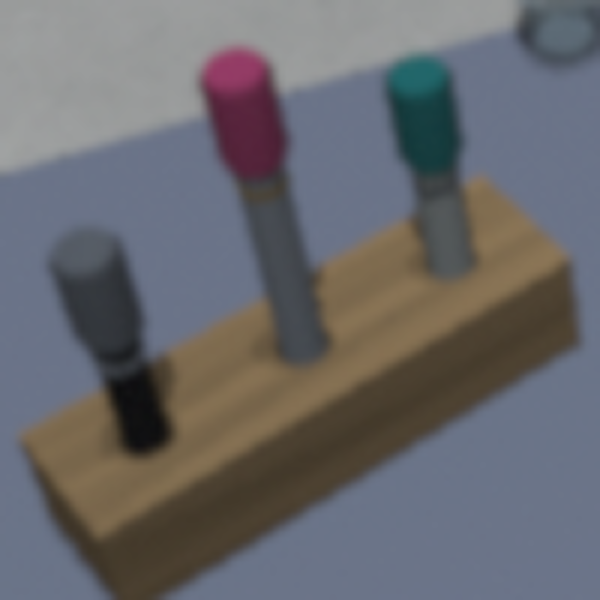

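View pics/c4.png

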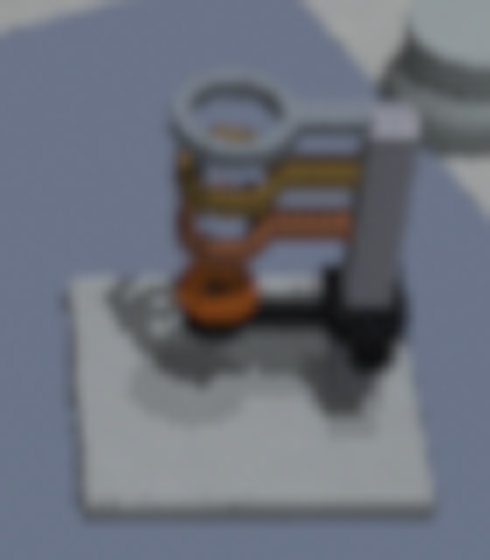

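```bash
cat > h.py <<'E'
import numpy as np,cv2
from plant import env,camera,camera_model,job
def ray(n,p):
    m=camera_model(n);K=m["camera_matrix"];E=m["extrinsics"];R,t=E[:3,:3],E[:3,3]
    d=np.linalg.inv(K)@[p[0],p[1],1];d=R.T@(d*[1,-1,-1]);return -R.T@t,d
def onz(n,p,z):
    c,d=ray(n,p);return c+d*(z-c[2])/d[2]
def proj(n,X):
    m=camera_model(n);q=m["extrinsics"][:3,:3]@np.array(X)+m["extrinsics"][:3,3];q=q*[1,-1,-1];q=m["camera_matrix"]@q;return q[:2]/q[2]
def tri(pts):
    A=np.zeros((3,3));b=np.zeros(3)
    for n,p in pts:
        c,d=ray(n,p);d=d/np.linalg.norm(d);P=np.eye(3)-np.outer(d,d);A+=P;b+=P@c
    return np.linalg.solve(A,b)
def cp(x,y,c0,r0,k): return (c0+(x+.5)/k-.5, r0+(y+.5)/k-.5)
E
python3 - <<'E'
from h import *
np.set_printoptions(precision=1,suppress=True)
C1=lambda x,y:cp(x,y,320,190,7)
C2=lambda x,y:cp(x,y,190,180,8)
C3=lambda x,y:cp(x,y,140,180,6)
C4=lambda x,y:cp(x,y,295,160,7)
for nm,t,s,z in [("pink",C1(481,258),C3(239,72),205.5),("teal",C1(237,328),C3(422,77),160.5),("grey",C1(654,199),C3(88,252),160.5),("ring",C2(305,289),C4(235,112),150),("post",C2(131,217),C4(396,122),145)]:
    print(nm,onz("top",t,z),onz("scene",s,z),tri([("top",t),("scene",s)]))
for p in [(62,283),(640,103),(692,270),(113,447)]: print(onz("top",C1(*p),55))
print([camera_model(n)["extrinsics"][:3,:3].T@-camera_model(n)["extrinsics"][:3,3] for n in("top","scene")])
for p in [(294,155),(335,155),(165,262),(306,302)]: print(onz("top",p,60))
E
```

```text
pink [ 523.6 -176.5  205.5] [ 527.2 -173.8  205.5] [ 524.2 -175.2  203.6]
teal [ 503.7 -109.6  160.5] [ 507.4 -106.9  160.5] [ 504.3 -108.2  158.4]
grey [ 543.5 -243.1  160.5] [ 546.5 -240.9  160.5] [ 543.9 -242.3  158.6]
ring [553.5 172.5 150. ] [554.8 173.8 150. ] [553.9 173.4 149.3]
post [575.  223.3 145. ] [577.2 225.5 145. ] [575.7 224.9 143.8]
[521.5 -64.6  55. ]
[ 583.7 -271.9   55. ]
[ 524.  -288.1   55. ]
[463.3 -81.5  55. ]
[array([ 493.7,   32. , 1053.1]), array([1180. , -226.1,  784.6])]
[711.3  19.2  60. ]
[710.1 -84.2  60. ]
[446.1 341.7  60. ]
[346.2  -6.   60. ]
```

Request:
jog_arm(motion=[{"rotation": [0, -7, 0], "linear": [0, -0.004, 0], "gripper": 0}, {"rotation": [0, -7, 0], "linear": [0, -0.004, 0], "gripper": 0}, {"rotation": [0, -7, 0], "linear": [0, -0.004, 0], "gripper": 0}, {"rotation": [0, -7, 0], "linear": [0, -0.004, 0], "gripper": 0}, {"rotation": [0, -7, 0], "linear": [0, -0.004, 0], "gripper": 0}, {"rotation": [0, -7, 0], "linear": [0, -0.004, 0], "gripper": 0}, {"rotation": [0, -7, 0], "linear": [0, -0.004, 0], "gripper": 0}, {"rotation": [0, -7, 0], "linear": [0, 0, 0], "gripper": 0}, {"rotation": [0, -7, 0], "linear": [0, 0, 0], "gripper": 0}, {"rotation": [0, -7, 0], "linear": [0, 0, 0], "gripper": 0}, {"rotation": [0, -7, 0], "linear": [0, 0, 0], "gripper": 0}, {"rotation": [0, -7, 0], "linear": [0, 0, 0], "gripper": 0}])

```text
clock: 1.1
tcp_pos: [212.1, -614.1, 280.8]
orientation: [[0.232, -0.0, 0.973], [-0.973, 0.001, 0.232], [-0.001, -1.0, -0.0]]
force: [-0.3, 0.5, -0.1]
width: 85.1
```

```bash
cat >> h.py <<'E'
def st():
    s=env.read_state();R=np.array(s["orientation"]);z=R[:,2]
    print("t",round(float(s["clock"]),2),"tcp",np.round(s["tcp_pos"],1),"zang",round(float(np.degrees(np.arctan2(z[1],z[0]))),2),"y",np.round(R[:,1],4),"F",np.round(s["force"],1),"T",np.round(s["torque"],2),"w",round(float(s["width"]),1),"q",np.round(s["joint_pos"],2))
    return s
def go(X):
    s=st();print("tool shift",np.round(np.array(s["orientation"]).T@(np.array(X)-s["tcp_pos"]),1))
E
python3 -c "
from h import *
go([524.3,-175.2,280])"
```

```text
t 1.1 tcp [ 212.1 -614.1  280.8] zang 13.41 y [-4.e-04  8.e-04 -1.e+00] F [-0.3  0.5 -0.1] T [-0.03 -0.02 -0.03] w 85.1 q [ 1.39  0.53 -0.32  1.49  0.18  1.14  1.27]
tool shift [-354.5    1.   405.5]
```

Request:
jog_arm(motion=[{"linear": [-0.027, 0, 0.031], "rotation": [0, 0, 0], "gripper": 0}, {"linear": [-0.027, 0, 0.031], "rotation": [0, 0, 0], "gripper": 0}, {"linear": [-0.027, 0, 0.031], "rotation": [0, 0, 0], "gripper": 0}, {"linear": [-0.027, 0, 0.031], "rotation": [0, 0, 0], "gripper": 0}, {"linear": [-0.027, 0, 0.031], "rotation": [0, 0, 0], "gripper": 0}, {"linear": [-0.027, 0, 0.031], "rotation": [0, 0, 0], "gripper": 0}, {"linear": [-0.027, 0, 0.031], "rotation": [0, 0, 0], "gripper": 0}, {"linear": [-0.027, 0, 0.031], "rotation": [0, 0, 0], "gripper": 0}, {"linear": [-0.027, 0, 0.031], "rotation": [0, 0, 0], "gripper": 0}, {"linear": [-0.027, 0, 0.031], "rotation": [0, 0, 0], "gripper": 0}, {"linear": [-0.027, 0, 0.031], "rotation": [0, 0, 0], "gripper": 0}, {"linear": [-0.027, 0, 0.031], "rotation": [0, -3.1, 0], "gripper": 0}])

```text
clock: 2.1
tcp_pos: [502.0, -212.8, 281.1]
orientation: [[0.278, -0.001, 0.961], [-0.961, -0.0, 0.278], [0.0, -1.0, -0.001]]
force: [1.2, -0.3, -0.9]
width: 85.6
```

```bash
python3 -c "
from h import *
go([524.3,-175.2,260])"
```

```text
t 2.1 tcp [ 502.  -212.8  281.1] zang 16.14 y [-5.e-04 -2.e-04 -1.e+00] F [ 1.2 -0.3 -0.9] T [-0.12 -0.03  0.01] w 85.6 q [ 0.73  0.38 -0.52  1.76  0.21  1.06  0.41]
tool shift [-30.   21.1  31.9]
```

Request:
jog_arm(motion=[{"linear": [-0.015, 0, 0.016]}, {"linear": [-0.015, 0, 0.016]}, {}, {}])

```text
invalid input at $.motion[0]: expected keys rotation, linear, gripper
```

```bash
python3 - <<'E'
from h import *
go([524.3,-175.2,185])
a=camera("top");b=camera("scene")
a=cv2.resize(a[140:280,300:460],None,fx=4,fy=4,interpolation=2);b=cv2.resize(b[130:290,120:280],None,fx=4,fy=4,interpolation=2)
cv2.imwrite("pics/t1.png",a[:,:,::-1]);cv2.imwrite("pics/s1.png",b[:,:,::-1])
E
```

```text
t 2.1 tcp [ 502.  -212.8  281.1] zang 16.14 y [-5.e-04 -2.e-04 -1.e+00] F [ 1.2 -0.3 -0.9] T [-0.12 -0.03  0.01] w 85.6 q [ 0.73  0.38 -0.52  1.76  0.21  1.06  0.41]
tool shift [-30.   96.1  32. ]
```

View pics/s1.png

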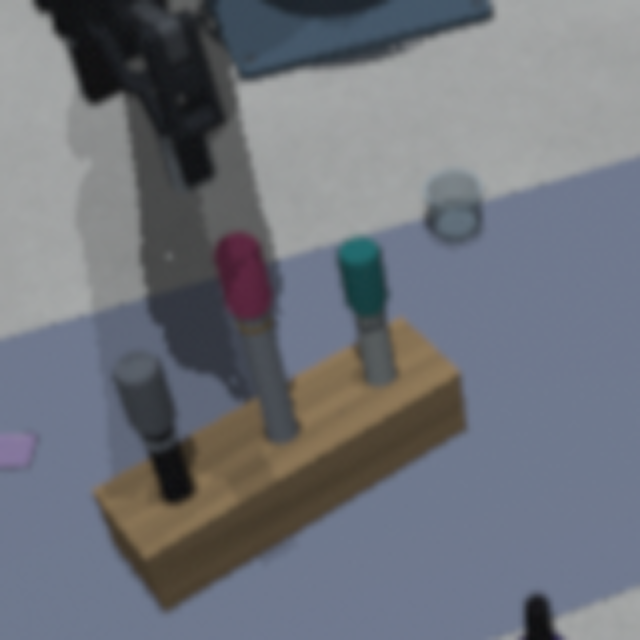

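View pics/t1.png

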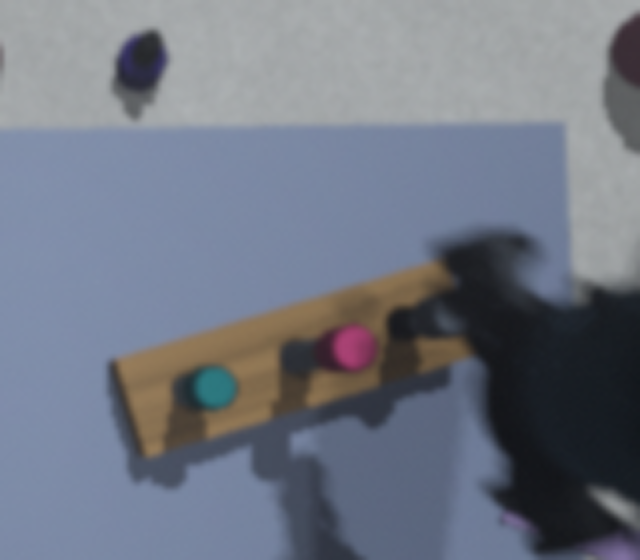

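The pictures show the gripper still moving (blurred), short of the pink head at about (245,275) in the scene crop. The next move shifts it over the head and lets it settle.

Request:
jog_arm(motion=[{"linear": [-0.012, 0, 0.013], "rotation": [0, 0, 0], "gripper": 0}, {"linear": [-0.012, 0, 0.013], "rotation": [0, 0, 0], "gripper": 0}, {"linear": [0, 0, 0], "rotation": [0, 0, 0], "gripper": 0}, {"linear": [0, 0, 0], "rotation": [0, 0, 0], "gripper": 0}, {"linear": [0, 0, 0], "rotation": [0, 0, 0], "gripper": 0}])

```text
clock: 2.62
tcp_pos: [519.1, -185.3, 280.9]
orientation: [[0.278, -0.001, 0.961], [-0.961, -0.0, 0.278], [0.0, -1.0, -0.001]]
force: [0.2, -0.9, -0.7]
width: 85.3
```

```bash
python3 - <<'E'
from h import *
go([524.3,-175.2,185])
E
```

```text
t 2.62 tcp [ 519.1 -185.3  280.9] zang 16.13 y [-1.e-03 -4.e-04 -1.e+00] F [ 0.2 -0.9 -0.7] T [-0.04  0.03  0.05] w 85.3 q [ 0.68  0.39 -0.53  1.75  0.22  1.06  0.35]
tool shift [-8.2 95.9  7.9]
```

Request:
jog_arm(motion=[{"linear": [-0.008, 0.02, 0.008], "rotation": [0, 0, 0], "gripper": 0}, {"linear": [0, 0.02, 0], "rotation": [0, 0, 0], "gripper": 0}, {"linear": [0, 0, 0], "rotation": [0, 0, 0], "gripper": 0}, {"linear": [0, 0, 0], "rotation": [0, 0, 0], "gripper": 0}, {"linear": [0, 0, 0], "rotation": [0, 0, 0], "gripper": 0}])

```text
clock: 3.03
tcp_pos: [525.2, -175.5, 242.1]
orientation: [[0.277, 0.001, 0.961], [-0.961, -0.001, 0.277], [0.001, -1.0, 0.0]]
force: [0.8, -0.5, -0.4]
width: 85.4
```

```bash
python3 - <<'E'
from h import *
go([524.3,-175.2,187])
b=camera("scene")
b=cv2.resize(b[130:290,120:280],None,fx=4,fy=4,interpolation=2)
cv2.imwrite("pics/s2.png",b[:,:,::-1])
E
```

```text
t 3.03 tcp [ 525.2 -175.5  242.1] zang 16.08 y [ 6.e-04 -6.e-04 -1.e+00] F [ 0.8 -0.5 -0.4] T [ 0.   -0.02 -0.04] w 85.4 q [ 0.64  0.44 -0.52  1.78  0.26  0.99  0.3 ]
tool shift [-0.6 55.1 -0.8]
```

View pics/s2.png

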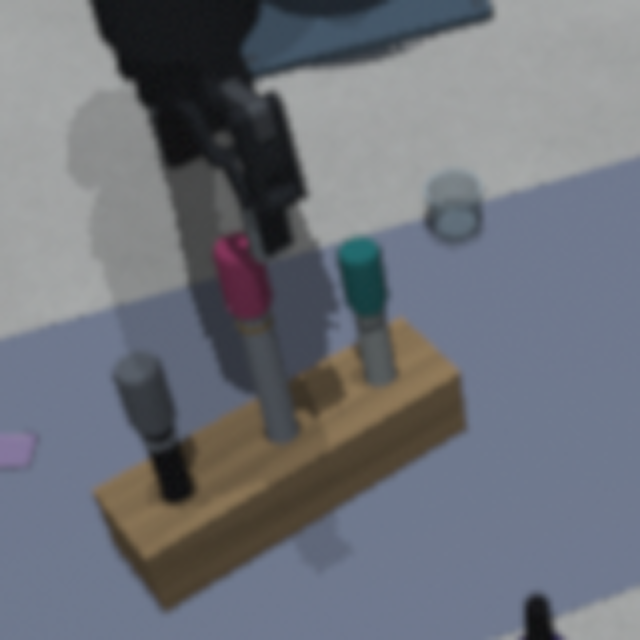

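Request:
jog_arm(motion=[{"linear": [0, 0.018, 0], "rotation": [0, 0, 0], "gripper": 0}, {"linear": [0, 0.018, 0], "rotation": [0, 0, 0], "gripper": 0}, {"linear": [0, 0.018, 0], "rotation": [0, 0, 0], "gripper": 0}, {"linear": [0, 0, 0], "rotation": [0, 0, 0], "gripper": 0}, {"linear": [0, 0, 0], "rotation": [0, 0, 0], "gripper": 0}, {"linear": [0, 0, 0], "rotation": [0, 0, 0], "gripper": 0.3}, {"linear": [0, 0, 0], "rotation": [0, 0, 0], "gripper": 0.5}, {"linear": [0, 0, 0], "rotation": [0, 0, 0], "gripper": 0.5}], force=30)

```text
clock: 3.75
tcp_pos: [526.0, -174.6, 188.6]
orientation: [[0.278, 0.002, 0.96], [-0.96, -0.001, 0.278], [0.001, -1.0, 0.002]]
force: [-0.2, 0.1, 0.1]
width: 51.4
```

```bash
python3 - <<'E'
from h import *
go([524.3,-175.2,187])
a=camera("top");b=camera("scene")
a=cv2.resize(a[140:280,300:460],None,fx=4,fy=4,interpolation=2);b=cv2.resize(b[130:290,120:280],None,fx=4,fy=4,interpolation=2)
cv2.imwrite("pics/s3.png",b[:,:,::-1])
E
```

```text
t 3.75 tcp [ 526.  -174.6  188.6] zang 16.16 y [ 2.e-03 -7.e-04 -1.e+00] F [-0.2  0.1  0.1] T [-0.03 -0.   -0.  ] w 51.4 q [ 0.62  0.5  -0.5   1.83  0.3   0.88  0.26]
tool shift [ 0.1  1.6 -1.8]
```

View pics/s3.png

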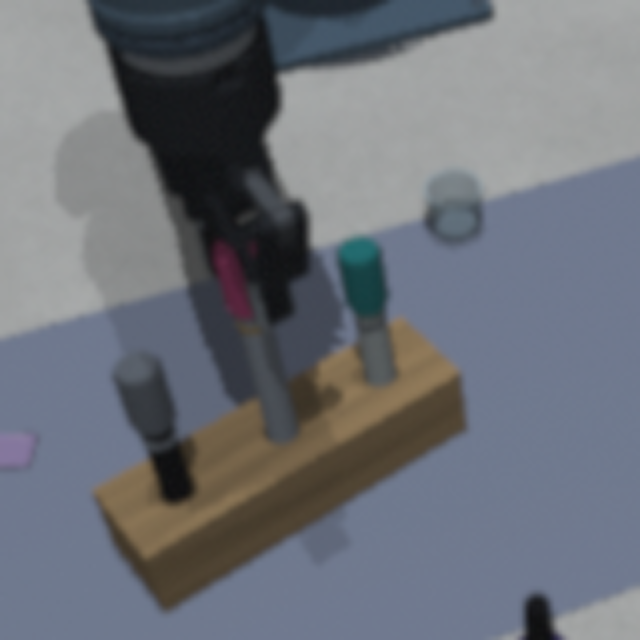

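The scene crop shows both pads straddling the pink head at about (235,280), with the teal and grey rods clear. Next I close.

Request:
jog_arm(motion=[{"linear": [0, 0, -0.001], "rotation": [0, 0, 0], "gripper": 0.6}, {"linear": [0, 0, 0], "rotation": [0, 0, 0], "gripper": 0.7}, {"linear": [0, 0, 0], "rotation": [0, 0, 0], "gripper": 0.8}, {"linear": [0, 0, 0], "rotation": [0, 0, 0], "gripper": 1}, {"linear": [0, 0, 0], "rotation": [0, 0, 0], "gripper": 1}, {"linear": [0, 0, 0], "rotation": [0, 0, 0], "gripper": 1}, {"linear": [0, 0, 0], "rotation": [0, 0, 0], "gripper": 1}], force=30)

```text
clock: 4.43
tcp_pos: [524.4, -174.8, 187.6]
orientation: [[0.278, 0.0, 0.96], [-0.96, -0.0, 0.278], [0.0, -1.0, 0.0]]
force: [-0.0, 0.1, 5.6]
width: 25.1
```

```bash
python3 -c "
from h import *
st()"
```

```text
t 4.43 tcp [ 524.4 -174.8  187.6] zang 16.17 y [ 3.e-04 -3.e-04 -1.e+00] F [-0.   0.1  5.6] T [-0.06  0.3  -0.04] w 25.1 q [ 0.62  0.5  -0.5   1.83  0.3   0.88  0.26]
```

Request:
jog_arm(motion=[{"linear": [0, 0, 0], "rotation": [0, 0, 0], "gripper": 1}, {"linear": [0, 0, 0], "rotation": [0, 0, 0], "gripper": 1}, {"linear": [0, -0.005, 0], "rotation": [0, 0, 0], "gripper": 1}, {"linear": [0, -0.01, 0], "rotation": [0, 0, 0], "gripper": 1}, {"linear": [0, -0.02, 0], "rotation": [0, 0, 0], "gripper": 1}, {"linear": [0, -0.02, 0], "rotation": [0, 0, 0], "gripper": 1}, {"linear": [0, -0.025, 0], "rotation": [0, 0, 0], "gripper": 1}, {"linear": [0, -0.025, 0], "rotation": [0, 0, 0], "gripper": 1}, {"linear": [0, -0.025, 0], "rotation": [0, 0, 0], "gripper": 1}, {"linear": [0, -0.02, 0], "rotation": [0, 0, 0], "gripper": 1}, {"linear": [0, -0.015, 0], "rotation": [0, 0, 0], "gripper": 1}, {"linear": [0, 0, 0], "rotation": [0, 0, 0], "gripper": 1}], force=80)

```text
clock: 5.43
tcp_pos: [525.6, -174.6, 355.8]
orientation: [[0.279, 0.005, 0.96], [-0.96, -0.002, 0.279], [0.003, -1.0, 0.005]]
force: [1.3, 0.7, -2.7]
width: 24.5
```

```bash
python3 -c "
from h import *
go([554,173.2,353])"
```

```text
t 5.43 tcp [ 525.6 -174.6  355.8] zang 16.18 y [ 0.0052 -0.0016 -1.    ] F [ 1.3  0.7 -2.7] T [ 0.04 -0.08  0.02] w 24.5 q [ 0.67  0.32 -0.55  1.65  0.18  1.21  0.37]
tool shift [-326.2    2.4  124.2]
```

Request:
jog_arm(motion=[{"linear": [-0.015, 0, 0.006], "rotation": [0, 0, 0], "gripper": 1}, {"linear": [-0.028, 0, 0.01], "rotation": [0, 0, 0], "gripper": 1}, {"linear": [-0.032, 0, 0.012], "rotation": [0, 0, 0], "gripper": 1}, {"linear": [-0.036, 0, 0.014], "rotation": [0, 0, 0], "gripper": 1}, {"linear": [-0.036, 0, 0.014], "rotation": [0, 0, 0], "gripper": 1}, {"linear": [-0.036, 0, 0.014], "rotation": [0, 0, 0], "gripper": 1}, {"linear": [-0.036, 0, 0.014], "rotation": [0, 0, 0], "gripper": 1}, {"linear": [-0.036, 0, 0.014], "rotation": [0, 0, 0], "gripper": 1}, {"linear": [-0.032, 0, 0.012], "rotation": [0, 0, 0], "gripper": 1}, {"linear": [-0.024, 0, 0.008], "rotation": [0, 0, 0], "gripper": 1}, {"linear": [-0.012, 0, 0.004], "rotation": [0, 0, 0], "gripper": 1}, {"linear": [0, 0, 0], "rotation": [0, 0, 0], "gripper": 1}])

```text
clock: 6.43
tcp_pos: [550.1, 173.3, 351.3]
orientation: [[0.284, -0.002, 0.959], [-0.959, 0.002, 0.284], [-0.002, -1.0, -0.001]]
force: [-0.6, -0.6, -3.9]
width: 24.4
```

Request:
jog_arm(motion=[{"linear": [0, 0, 0], "rotation": [0, 0, 0], "gripper": 1}, {"linear": [0, 0, 0], "rotation": [0, 0, 0], "gripper": 1}, {"linear": [0, 0, 0], "rotation": [0, 0, 0], "gripper": 1}, {"linear": [0, 0, 0], "rotation": [0, 0, 0], "gripper": 1}])

```text
clock: 6.77
tcp_pos: [551.7, 167.7, 352.1]
orientation: [[0.276, -0.0, 0.961], [-0.961, -0.001, 0.276], [0.001, -1.0, -0.0]]
force: [-0.3, -0.5, -2.7]
width: 24.6
```

```bash
python3 - <<'E'
from h import *
go([554,173.2,340])
for n in("scene","top"):
    cv2.imwrite(f"pics/{n}4.png",camera(n)[:,:,::-1])
print(proj("scene",[554,173.2,150]),proj("scene",[554,173.2,353]),proj("top",[554,173.2,353]))
a=cv2.imread("pics/scene4.png")[60:220,280:400];cv2.imwrite("pics/s4c.png",cv2.resize(a,None,fx=3.7,fy=3.7,interpolation=2))
a=cv2.imread("pics/scene4.png")[110:220,290:380];cv2.imwrite("pics/s4d.png",cv2.resize(a,None,fx=5,fy=5,interpolation=2))
a=cv2.imread("pics/top4.png")[150:270,150:310];cv2.imwrite("pics/t4c.png",cv2.resize(a,None,fx=4,fy=4,interpolation=2))
E
```

```text
t 6.77 tcp [551.7 167.7 352.1] zang 16.03 y [-1.e-04 -9.e-04 -1.e+00] F [-0.3 -0.5 -2.7] T [-0.01 -0.09 -0.05] w 24.6 q [ 0.13  0.4  -0.68  1.59  0.26  1.25 -0.31]
tool shift [-4.6 12.1  3.7]
[327.76727624 175.44365206] [335.86702606 100.53605858] [209.46089672 207.97394573]
```

View pics/s4c.png

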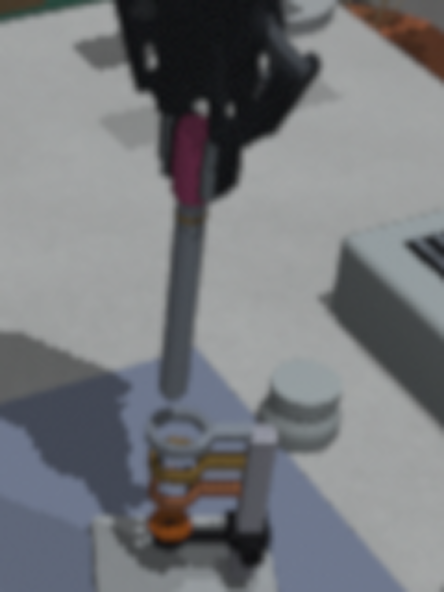

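View pics/t4c.png

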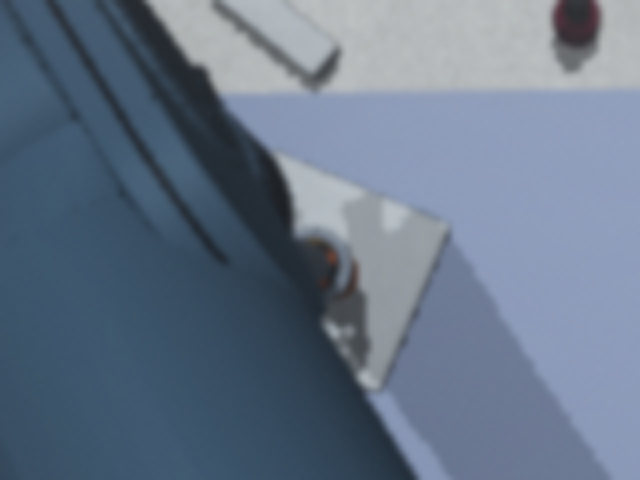

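Request:
jog_arm(motion=[{"linear": [-0.0045, 0.007, 0.0035], "rotation": [0, 0, 0], "gripper": 1}, {"linear": [0, 0.01, 0], "rotation": [0, 0, 0], "gripper": 1}, {"linear": [0, 0, 0], "rotation": [0, 0, 0], "gripper": 1}, {"linear": [0, 0, 0], "rotation": [0, 0, 0], "gripper": 1}, {"linear": [0, 0, 0], "rotation": [0, 0, 0], "gripper": 1}, {"linear": [0, 0, 0], "rotation": [0, 0, 0], "gripper": 1}])

```text
clock: 7.37
tcp_pos: [553.7, 174.9, 335.4]
orientation: [[0.279, 0.0, 0.96], [-0.96, 0.0, 0.279], [-0.0, -1.0, 0.0]]
force: [-0.1, 0.0, -2.4]
width: 24.4
```

```bash
python3 - <<'E'
from h import *
s=st();T=np.array(s["tcp_pos"])
a=camera("scene");cv2.imwrite("pics/scene5.png",a[:,:,::-1])
k=8
b=cv2.resize(a[115:190,300:370],None,fx=k,fy=k,interpolation=2)[:,:,::-1].copy()
cv2.imwrite("pics/s5c.png",b)
f=lambda X:tuple(np.round((proj("scene",X)-[300,115]+.5)*k-.5,1))
for z in(158,175,190,205,225,250): print(z,f([T[0],T[1],z]))
print("ring",f([554,173.2,150]))
E
```

```text
t 7.37 tcp [553.7 174.9 335.4] zang 16.17 y [ 3.e-04  1.e-04 -1.e+00] F [-0.1  0.  -2.4] T [-0.01  0.01 -0.02] w 24.4 q [ 0.12  0.42 -0.67  1.6   0.28  1.22 -0.33]
158 (np.float64(232.2), np.float64(464.7))
175 (np.float64(237.0), np.float64(421.0))
190 (np.float64(241.3), np.float64(381.5))
205 (np.float64(245.7), np.float64(341.1))
225 (np.float64(251.8), np.float64(285.7))
250 (np.float64(259.6), np.float64(214.0))
ring (np.float64(225.6), np.float64(487.0))
```

View pics/s5c.png

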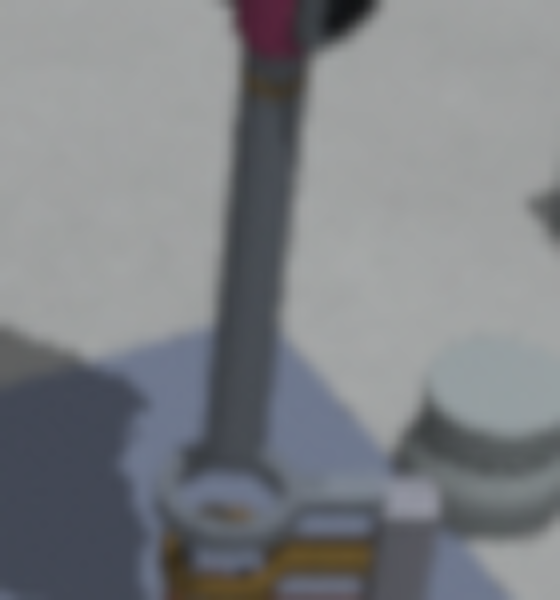

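Request:
jog_arm(motion=[{"linear": [0.0015, 0.003, 0], "rotation": [0, 0, 0], "gripper": 1}, {"linear": [0, 0.008, 0], "rotation": [0, 0, 0], "gripper": 1}, {"linear": [0, 0.008, 0], "rotation": [0, 0, 0], "gripper": 1}, {"linear": [0, 0.008, 0], "rotation": [0, 0, 0], "gripper": 1}, {"linear": [0, 0.006, 0], "rotation": [0, 0, 0], "gripper": 1}, {"linear": [0, 0, 0], "rotation": [0, 0, 0], "gripper": 1}, {"linear": [0, 0, 0], "rotation": [0, 0, 0], "gripper": 1}, {"linear": [0, 0, 0], "rotation": [0, 0, 0], "gripper": 1}])

```text
clock: 8.08
tcp_pos: [554.1, 173.6, 302.5]
orientation: [[0.279, 0.0, 0.96], [-0.96, 0.0, 0.279], [-0.0, -1.0, 0.0]]
force: [-0.5, 0.5, -0.9]
width: 24.2
```

```bash
python3 - <<'E'
from h import *
s=st();T=np.array(s["tcp_pos"])
a=camera("scene");k=8
b=cv2.resize(a[115:190,300:370],None,fx=k,fy=k,interpolation=2)[:,:,::-1].copy()
cv2.imwrite("pics/s6c.png",b)
f=lambda X:tuple(np.round((proj("scene",X)-[300,115]+.5)*k-.5,1))
for z in(150,165,190,210): print(z,f([T[0],T[1],z]))
E
```

```text
t 8.08 tcp [554.1 173.6 302.5] zang 16.17 y [ 3.e-04  3.e-04 -1.e+00] F [-0.5  0.5 -0.9] T [ 0.05 -0.02  0.02] w 24.2 q [ 0.11  0.45 -0.66  1.64  0.3   1.15 -0.35]
150 (np.float64(226.9), np.float64(487.0))
165 (np.float64(231.0), np.float64(448.9))
190 (np.float64(238.1), np.float64(383.6))
210 (np.float64(244.0), np.float64(329.4))
```

View pics/s6c.png

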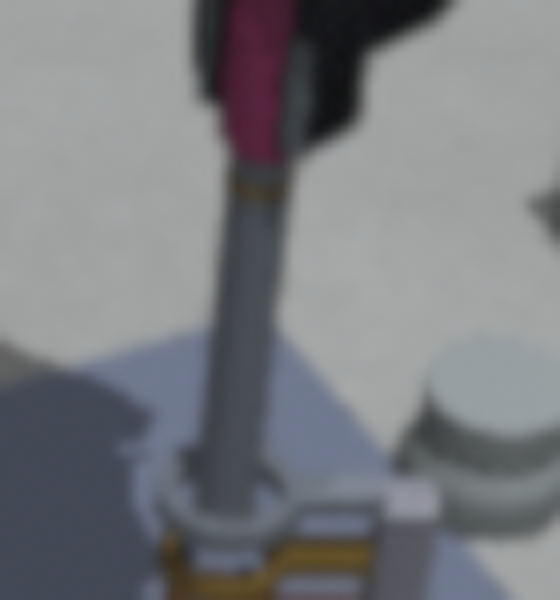

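Request:
jog_arm(motion=[{"linear": [0, 0.004, 0], "rotation": [0, 0, 0], "gripper": 1}, {"linear": [0, 0.004, 0], "rotation": [0, 0, 0], "gripper": 1}, {"linear": [0, 0.004, 0], "rotation": [0, 0, 0], "gripper": 1}, {"linear": [0, 0.004, 0], "rotation": [0, 0, 0], "gripper": 1}, {"linear": [0, 0.004, 0], "rotation": [0, 0, 0], "gripper": 1}])

```text
clock: 8.55
tcp_pos: [554.3, 173.8, 282.5]
orientation: [[0.279, 0.001, 0.96], [-0.96, 0.001, 0.279], [-0.0, -1.0, 0.001]]
force: [0.4, -0.6, 2.4]
width: 24.3
```

```bash
python3 -c "
from h import *
st()"
```

```text
t 8.55 tcp [554.3 173.8 282.5] zang 16.18 y [ 1.1e-03  5.0e-04 -1.0e+00] F [ 0.4 -0.6  2.4] T [ 0.15  0.04 -0.05] w 24.3 q [ 0.11  0.47 -0.66  1.67  0.31  1.11 -0.36]
```

Request:
jog_arm(motion=[{"linear": [0, 0.003, 0], "rotation": [0, 0, 0], "gripper": 1}, {"linear": [0, 0.003, 0], "rotation": [0, 0, 0], "gripper": 1}, {"linear": [0, 0.003, 0], "rotation": [0, 0, 0], "gripper": 1}, {"linear": [0, 0.003, 0], "rotation": [0, 0, 0], "gripper": 1}, {"linear": [0, 0, 0], "rotation": [0, 0, 0], "gripper": 1}])

```text
clock: 8.97
tcp_pos: [553.7, 173.3, 269.2]
orientation: [[0.279, -0.001, 0.96], [-0.96, -0.0, 0.279], [-0.0, -1.0, -0.001]]
force: [1.1, 1.8, -5.7]
width: 24.1
```

```bash
python3 -c "
from h import *
st()"
```

```text
t 8.97 tcp [553.7 173.3 269.2] zang 16.17 y [-9.e-04 -0.e+00 -1.e+00] F [ 1.1  1.8 -5.7] T [ 0.49 -0.38 -0.05] w 24.1 q [ 0.1   0.48 -0.65  1.68  0.32  1.09 -0.37]
```

Request:
jog_arm(motion=[{"linear": [0, 0.003, 0], "rotation": [0, 0, 0], "gripper": 1}, {"linear": [0, 0.003, 0], "rotation": [0, 0, 0], "gripper": 1}, {"linear": [0, 0.003, 0], "rotation": [0, 0, 0], "gripper": 1}, {"linear": [0, 0, 0], "rotation": [0, 0, 0], "gripper": 1}])

```text
clock: 9.3
tcp_pos: [554.0, 173.6, 260.8]
orientation: [[0.279, 0.0, 0.96], [-0.96, 0.0, 0.279], [-0.0, -1.0, 0.0]]
force: [1.9, 1.2, -4.4]
width: 24.0
```

```bash
python3 -c "
from h import *
st()"
```

```text
t 9.3 tcp [554.  173.6 260.8] zang 16.18 y [ 0.e+00  3.e-04 -1.e+00] F [ 1.9  1.2 -4.4] T [ 0.67 -0.55  0.02] w 24.0 q [ 0.1   0.49 -0.65  1.69  0.33  1.07 -0.37]
```

Request:
jog_arm(motion=[{"linear": [0, 0.001, 0.0007], "rotation": [0, 0, 0], "gripper": 1}, {"linear": [0, 0.001, 0], "rotation": [0, 0, 0], "gripper": 1}, {"linear": [0, 0.001, 0], "rotation": [0, 0, 0], "gripper": 1}, {"linear": [0, 0.001, 0], "rotation": [0, 0, 0], "gripper": 1}, {"linear": [0, 0.001, 0], "rotation": [0, 0, 0], "gripper": 1}, {"linear": [0, 0.001, 0], "rotation": [0, 0, 0], "gripper": 1}, {"linear": [0, 0.001, 0], "rotation": [0, 0, 0], "gripper": 1}, {"linear": [0, 0.001, 0], "rotation": [0, 0, 0], "gripper": 1}, {"linear": [0, 0.001, 0], "rotation": [0, 0, 0], "gripper": 1}, {"linear": [0, 0.001, 0], "rotation": [0, 0, 0], "gripper": 1}])

```text
clock: 10.13
tcp_pos: [554.7, 173.6, 251.2]
orientation: [[0.278, 0.0, 0.96], [-0.96, 0.0, 0.278], [-0.0, -1.0, 0.0]]
force: [-1.0, 1.7, 6.4]
width: 23.8
```

```bash
python3 -c "
from h import *
st()"
```

```text
t 10.13 tcp [554.7 173.6 251.2] zang 16.17 y [ 1.e-04  1.e-04 -1.e+00] F [-1.   1.7  6.4] T [ 0.36  0.32 -0.03] w 23.8 q [ 0.09  0.5  -0.64  1.7   0.34  1.05 -0.38]
```

Request:
jog_arm(motion=[{"linear": [0, 0.001, 0], "rotation": [0, 0, 0], "gripper": 1}, {"linear": [0, 0.001, 0], "rotation": [0, 0, 0], "gripper": 1}, {"linear": [0, 0.001, 0], "rotation": [0, 0, 0], "gripper": 1}])

```text
clock: 10.38
tcp_pos: [554.6, 173.6, 248.2]
orientation: [[0.279, -0.0, 0.96], [-0.96, 0.0, 0.279], [-0.0, -1.0, -0.0]]
force: [-0.1, 0.8, 3.1]
width: 24.3
```

```bash
python3 -c "
from h import *
st()"
```

```text
t 10.38 tcp [554.6 173.6 248.2] zang 16.17 y [-1.e-04  0.e+00 -1.e+00] F [-0.1  0.8  3.1] T [ 0.36  0.32 -0.02] w 24.3 q [ 0.09  0.5  -0.64  1.7   0.34  1.05 -0.38]
```

```bash
python3 - <<'E'
from h import *
a=cv2.imread("pics/scene0.png")
k=12
cv2.imwrite("pics/c5.png",cv2.resize(a[185:212,312:350],None,fx=k,fy=k,interpolation=2))
for z in (150,125,100,70,60,50,40,30): print(z,np.round((proj("scene",[554.5,174.2,z])-[312,185]+.5)*k-.5,1))
E
```

```text
150 [ 200.3 -109. ]
125 [190.2 -16.6]
100 [180.4  72.5]
70 [169.2 175.2]
60 [165.6 208.6]
50 [162.  241.4]
40 [158.4 273.8]
30 [155.  305.8]
```

View pics/c5.png

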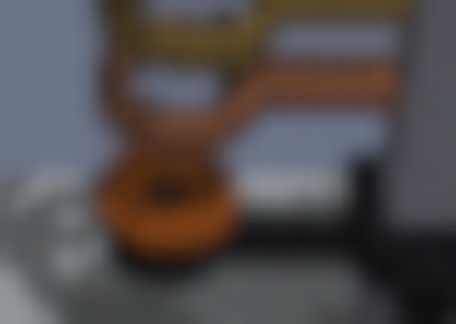

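Orange hole centre is at about (165,190) in the crop, so the stop's upper face is near 66 mm (±4). The tip is at about 76 mm, so I go slower from here.

Request:
jog_arm(motion=[{"linear": [0, 0.0005, 0], "rotation": [0, 0, 0], "gripper": 1}, {"linear": [0, 0.0005, 0], "rotation": [0, 0, 0], "gripper": 1}, {"linear": [0, 0.0005, 0], "rotation": [0, 0, 0], "gripper": 1}, {"linear": [0, 0.0005, 0], "rotation": [0, 0, 0], "gripper": 1}])

```text
clock: 10.72
tcp_pos: [554.6, 173.6, 246.3]
orientation: [[0.278, -0.0, 0.96], [-0.96, -0.0, 0.278], [-0.0, -1.0, -0.0]]
force: [-0.8, 0.8, 3.1]
width: 24.2
```

Request:
jog_arm(motion=[{"linear": [0, 0.0005, 0], "rotation": [0, 0, 0], "gripper": 1}, {"linear": [0, 0.0005, 0], "rotation": [0, 0, 0], "gripper": 1}])

```text
clock: 10.88
tcp_pos: [554.6, 173.6, 245.2]
orientation: [[0.278, -0.0, 0.96], [-0.96, -0.0, 0.278], [-0.0, -1.0, -0.0]]
force: [-0.5, 0.9, 3.9]
width: 24.5
```

Request:
jog_arm(motion=[{"linear": [0, 0.0005, 0], "rotation": [0, 0, 0], "gripper": 1}, {"linear": [0, 0.0005, 0], "rotation": [0, 0, 0], "gripper": 1}])

```text
clock: 11.05
tcp_pos: [554.6, 173.6, 244.3]
orientation: [[0.278, -0.0, 0.96], [-0.96, 0.0, 0.278], [-0.0, -1.0, -0.0]]
force: [-0.5, 1.0, 4.0]
width: 24.3
```

Request:
jog_arm(motion=[{"linear": [0, 0.0005, 0], "rotation": [0, 0, 0], "gripper": 1}, {"linear": [0, 0.0005, 0], "rotation": [0, 0, 0], "gripper": 1}])

```text
clock: 11.22
tcp_pos: [554.7, 173.6, 243.3]
orientation: [[0.278, 0.0, 0.96], [-0.96, 0.0, 0.278], [0.0, -1.0, 0.0]]
force: [-0.9, 0.7, 4.5]
width: 24.2
```

Request:
jog_arm(motion=[{"linear": [0, 0.0005, 0], "rotation": [0, 0, 0], "gripper": 1}, {"linear": [0, 0.0005, 0], "rotation": [0, 0, 0], "gripper": 1}])

```text
clock: 11.38
tcp_pos: [554.6, 173.6, 242.1]
orientation: [[0.278, -0.0, 0.96], [-0.96, 0.0, 0.278], [-0.0, -1.0, -0.0]]
force: [-0.4, 1.8, 2.9]
width: 24.1
```

Request:
jog_arm(motion=[{"linear": [0, 0.0005, 0], "rotation": [0, 0, 0], "gripper": 1}, {"linear": [0, 0.0005, 0], "rotation": [0, 0, 0], "gripper": 1}])

```text
clock: 11.55
tcp_pos: [554.6, 173.6, 241.3]
orientation: [[0.279, -0.0, 0.96], [-0.96, -0.0, 0.279], [-0.0, -1.0, -0.0]]
force: [-1.7, 0.6, 4.1]
width: 24.2
```

Request:
jog_arm(motion=[{"linear": [0, 0.0005, 0], "rotation": [0, 0, 0], "gripper": 1}, {"linear": [0, 0.0005, 0], "rotation": [0, 0, 0], "gripper": 1}])

```text
clock: 11.72
tcp_pos: [554.6, 173.6, 240.2]
orientation: [[0.278, -0.0, 0.96], [-0.96, 0.0, 0.278], [-0.0, -1.0, -0.0]]
force: [-0.7, 0.8, 4.5]
width: 24.4
```

Request:
jog_arm(motion=[{"linear": [0, 0.0005, 0], "rotation": [0, 0, 0], "gripper": 1}, {"linear": [0, 0.0005, 0], "rotation": [0, 0, 0], "gripper": 1}])

```text
clock: 11.88
tcp_pos: [554.6, 173.6, 239.2]
orientation: [[0.278, -0.0, 0.96], [-0.96, -0.0, 0.278], [0.0, -1.0, -0.0]]
force: [-1.1, 1.4, 3.2]
width: 24.3
```

Request:
jog_arm(motion=[{"linear": [0, 0.0005, 0], "rotation": [0, 0, 0], "gripper": 1}, {"linear": [0, 0.0005, 0], "rotation": [0, 0, 0], "gripper": 1}])

```text
clock: 12.05
tcp_pos: [554.6, 173.6, 238.3]
orientation: [[0.278, -0.0, 0.96], [-0.96, 0.0, 0.278], [-0.0, -1.0, -0.0]]
force: [-1.6, 0.7, 2.7]
width: 24.5
```

Request:
jog_arm(motion=[{"linear": [0, 0.0005, 0], "rotation": [0, 0, 0], "gripper": 1}, {"linear": [0, 0.0005, 0], "rotation": [0, 0, 0], "gripper": 1}])

```text
clock: 12.22
tcp_pos: [554.6, 173.6, 237.2]
orientation: [[0.278, -0.0, 0.96], [-0.96, -0.0, 0.278], [-0.0, -1.0, -0.0]]
force: [-1.4, 1.5, 5.2]
width: 24.3
```

Request:
jog_arm(motion=[{"linear": [0, 0.0005, 0], "rotation": [0, 0, 0], "gripper": 1}, {"linear": [0, 0.0005, 0], "rotation": [0, 0, 0], "gripper": 1}])

```text
clock: 12.38
tcp_pos: [554.7, 173.6, 236.4]
orientation: [[0.279, 0.0, 0.96], [-0.96, 0.0, 0.279], [0.0, -1.0, 0.0]]
force: [-1.8, 0.2, 7.5]
width: 24.0
```

Request:
jog_arm(motion=[{"linear": [0, 0.0005, 0], "rotation": [0, 0, 0], "gripper": 1}, {"linear": [0, 0.0005, 0], "rotation": [0, 0, 0], "gripper": 1}])

```text
clock: 12.55
tcp_pos: [554.7, 173.7, 235.7]
orientation: [[0.279, 0.0, 0.96], [-0.96, 0.0, 0.279], [0.0, -1.0, 0.0]]
force: [-1.2, 0.7, 6.3]
width: 24.2
```

Request:
jog_arm(motion=[{"linear": [0, 0.0005, 0], "rotation": [0, 0, 0], "gripper": 1}, {"linear": [0, 0.0005, 0], "rotation": [0, 0, 0], "gripper": 1}])

```text
clock: 12.72
tcp_pos: [554.7, 173.7, 234.8]
orientation: [[0.278, 0.0, 0.96], [-0.96, 0.0, 0.278], [0.0, -1.0, 0.0]]
force: [-2.2, 0.2, 8.7]
width: 24.3
```

Request:
jog_arm(motion=[{"linear": [0, 0.0005, 0], "rotation": [0, 0, 0], "gripper": 1}, {"linear": [0, 0.0005, 0], "rotation": [0, 0, 0], "gripper": 1}])

```text
clock: 12.88
tcp_pos: [554.8, 173.8, 234.1]
orientation: [[0.278, 0.001, 0.96], [-0.96, 0.0, 0.278], [0.0, -1.0, 0.001]]
force: [-2.3, -0.1, 9.9]
width: 24.0
```

Request:
jog_arm(motion=[{"linear": [0, 0.0005, 0], "rotation": [0, 0, 0], "gripper": 1}, {"linear": [0, 0.0005, 0], "rotation": [0, 0, 0], "gripper": 1}])

```text
clock: 13.05
tcp_pos: [554.9, 173.8, 233.3]
orientation: [[0.279, 0.001, 0.96], [-0.96, 0.0, 0.279], [0.0, -1.0, 0.001]]
force: [-3.0, -0.7, 12.3]
width: 24.3
```

```bash
python3 -c "
from h import *
st()"
```

```text
t 13.05 tcp [554.9 173.8 233.3] zang 16.17 y [ 8.e-04  0.e+00 -1.e+00] F [-3.  -0.7 12.3] T [ 0.12  0.97 -0.02] w 24.3 q [ 0.09  0.52 -0.64  1.72  0.35  1.02 -0.39]
```

Request:
jog_arm(motion=[{"linear": [0, 0.0005, 0], "rotation": [0, 0, 0], "gripper": 1}, {"linear": [0, 0.0005, 0], "rotation": [0, 0, 0], "gripper": 1}])

```text
clock: 13.22
tcp_pos: [554.9, 173.9, 232.4]
orientation: [[0.279, 0.001, 0.96], [-0.96, 0.0, 0.279], [0.0, -1.0, 0.001]]
force: [-2.9, 0.9, 12.5]
width: 24.1
```

Request:
jog_arm(motion=[{"linear": [0, 0, 0], "rotation": [0, 0, 0], "gripper": 1}, {"linear": [0, 0, 0], "rotation": [0, 0, 0], "gripper": 1}])

```text
clock: 13.38
tcp_pos: [554.9, 173.9, 232.3]
orientation: [[0.279, 0.001, 0.96], [-0.96, 0.0, 0.279], [0.0, -1.0, 0.001]]
force: [-2.3, 1.0, 10.8]
width: 24.6
```

```bash
python3 - <<'E'
from h import *
st()
a=camera("scene");k=7
cv2.imwrite("pics/s7c.png",cv2.resize(a[135:215,295:365],None,fx=k,fy=k,interpolation=2)[:,:,::-1])
E
```

```text
t 13.38 tcp [554.9 173.9 232.3] zang 16.17 y [ 8.e-04  1.e-04 -1.e+00] F [-2.3  1.  10.8] T [0.15 0.92 0.  ] w 24.6 q [ 0.09  0.52 -0.64  1.72  0.36  1.02 -0.39]
```

View pics/s7c.png

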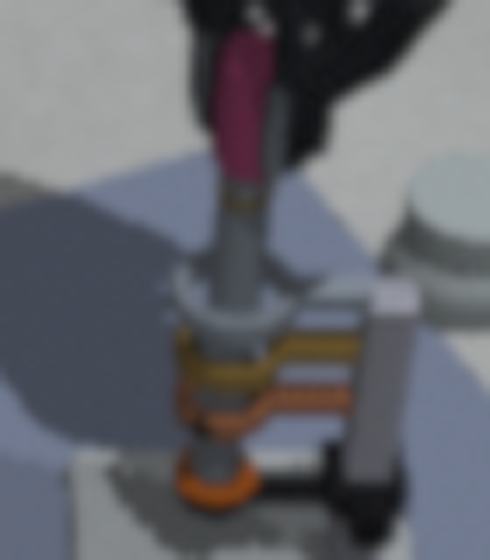

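The crop shows the rod through all the rings and seated in the orange ring at about (217,480). Force and travel both put the stop 4.4–5.2 mm down. Next I release and rise.

Request:
jog_arm(motion=[{"linear": [0, 0, 0], "rotation": [0, 0, 0], "gripper": 0.6}, {"linear": [0, 0, 0], "rotation": [0, 0, 0], "gripper": 0.4}, {"linear": [0, 0, 0], "rotation": [0, 0, 0], "gripper": 0.2}, {"linear": [0, 0, 0], "rotation": [0, 0, 0], "gripper": 0.1}, {"linear": [0, 0, 0], "rotation": [0, 0, 0], "gripper": 0.1}, {"linear": [0, 0, 0], "rotation": [0, 0, 0], "gripper": 0.1}], force=30)

```text
clock: 13.93
tcp_pos: [554.6, 173.4, 231.0]
orientation: [[0.278, -0.0, 0.96], [-0.96, -0.0, 0.278], [0.0, -1.0, -0.0]]
force: [-0.6, -0.3, 0.6]
width: 76.7
```

```bash
python3 - <<'E'
from h import *
st()
a=camera("scene");k=7
cv2.imwrite("pics/s8c.png",cv2.resize(a[135:215,295:365],None,fx=k,fy=k,interpolation=2)[:,:,::-1])
E
```

```text
t 13.93 tcp [554.6 173.4 231. ] zang 16.16 y [-3.e-04 -2.e-04 -1.e+00] F [-0.6 -0.3  0.6] T [ 0.02  0.02 -0.04] w 76.7 q [ 0.09  0.52 -0.63  1.72  0.36  1.02 -0.39]
```

View pics/s8c.png

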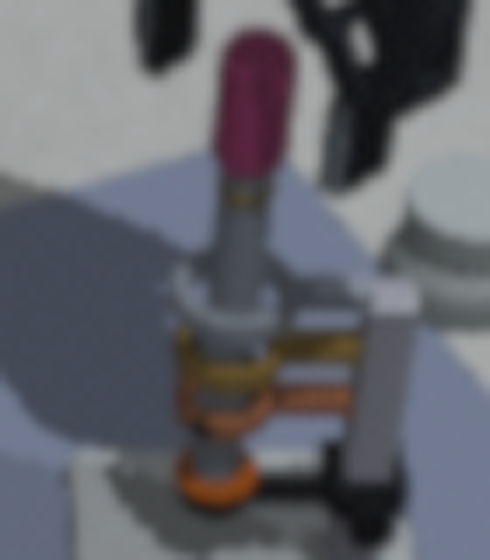

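The rod stands free between the open pads, its gold band up about 3 crop rows (about 1–1.5 mm rebound). Next I retreat straight up.

Request:
jog_arm(motion=[{"linear": [0, -0.005, 0], "rotation": [0, 0, 0], "gripper": 0}, {"linear": [0, -0.015, 0], "rotation": [0, 0, 0], "gripper": 0}, {"linear": [0, -0.02, 0], "rotation": [0, 0, 0], "gripper": 0}, {"linear": [0, -0.025, 0], "rotation": [0, 0, 0], "gripper": 0}, {"linear": [0, -0.025, 0], "rotation": [0, 0, 0], "gripper": 0}, {"linear": [0, -0.02, 0], "rotation": [0, 0, 0], "gripper": 0}, {"linear": [0, -0.01, 0], "rotation": [0, 0, 0], "gripper": 0}, {"linear": [0, 0, 0], "rotation": [0, 0, 0], "gripper": 0}, {"linear": [0, 0, 0], "rotation": [0, 0, 0], "gripper": 0}, {"linear": [0, 0, 0], "rotation": [0, 0, 0], "gripper": 0}])

```text
clock: 14.82
tcp_pos: [554.0, 173.1, 349.8]
orientation: [[0.278, -0.002, 0.96], [-0.96, -0.001, 0.278], [0.0, -1.0, -0.002]]
force: [-0.4, 0.4, -0.2]
width: 85.4
```

```bash
python3 - <<'E'
from h import *
st()
a=camera("scene");cv2.imwrite("pics/scene9.png",a[:,:,::-1]);k=7
cv2.imwrite("pics/s9c.png",cv2.resize(a[135:215,295:365],None,fx=k,fy=k,interpolation=2)[:,:,::-1])
E
```

```text
t 14.82 tcp [554.  173.1 349.8] zang 16.17 y [-2.2e-03 -9.0e-04 -1.0e+00] F [-0.4  0.4 -0.2] T [-0.    0.06  0.  ] w 85.4 q [ 0.12  0.41 -0.68  1.58  0.27  1.25 -0.32]
```

View pics/s9c.png

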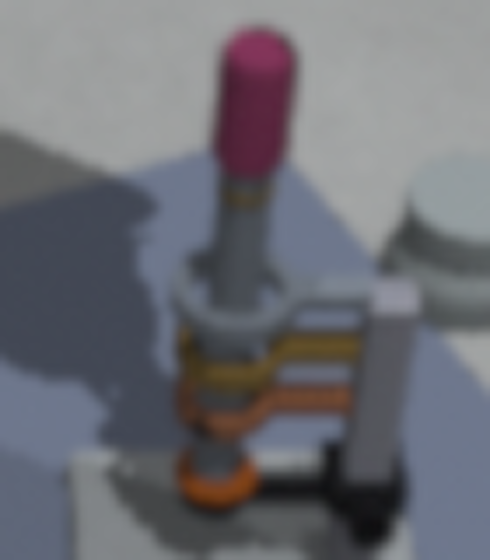

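View pics/scene9.png

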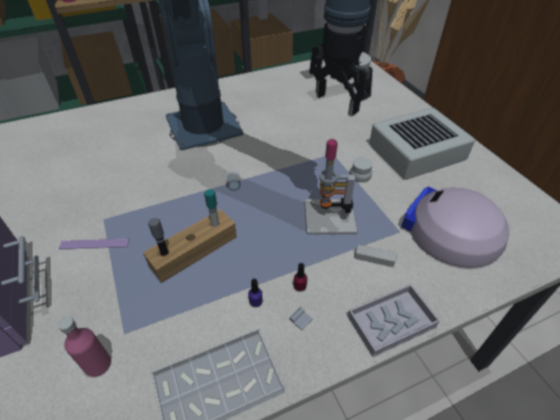

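The rod stands in the orange ring, head at about (332,148). The teal and grey rods, both bottles and the jar are where they were. The gripper is clear, so I hand in.

```bash
python3 -c "
from plant import job
print(job.finish_job())"
```

```text
the job is handed in; nothing more can be done
None
```

I took the pink-headed rod out of the rack and pushed it down through the steel, brass and copper rings onto the orange stop ring. I then pressed it home, let go, raised the gripper straight up and handed the job in. The robot's clock read about 15 s of the 64 s allowed.

- **Press depth:** I first felt the stop with the rod's tip about 65 mm above the table. The camera had put the stop's upper face at about 66 mm (±4). At the deepest point, the force had risen about 8.7 N above the drag of the balls, which gives 4.4 mm. Travel from the contact point gives 5.2 mm. The two disagree by 0.8 mm, but both lie within 3–8 mm.
- **After letting go:** the rod rose about 1–1.5 mm by the picture, so the stop ring should still be about 3 mm down. I could not measure that directly.
- **Last picture:** the rod stands upright in all the rings. The other two rods, the polish bottles and the jar look unmoved by eye, and the gripper is about 120 mm above where it let go.
- **Forces:** the highest wrist force I read was about 13 N, sampled only at the end of each move. The last reading, with the gripper clear, was near zero.

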